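Pack the drying capsules down their tube

TASK

Take the blue-handled packing rod out of its holder and use it to push the two orange hearing-aid drying capsules down their clear tube until they sit fully home on the tube's floor. Leave the rod standing in that tube, and leave the green capsules in the other tube where they are.

Things in the scene. Friction and masses are not known exactly. Their poses are not given: they have to be found in the camera images.
- rod: packing rod, 160 mm, about 250 g, upright in a fixed black holder (30 mm tall, socket 36 mm wide, 24 mm deep). Upwards: steel foot, 28 mm diameter, 12 mm high; steel shaft, 18 mm; black collar, 36 mm, at 98 to 103 mm; round blue handle, 26 mm, at 103 to 160 mm (grip it from above, about 133 mm up). Origin: centre of the foot's underside; z runs up to the handle
- orange_tube: clear upright tube, open on top, fixed to the desk, with a grey base disc (88 mm diameter) bearing an orange ring; holds the orange capsules. Outer diameter 54 mm, inner 48 mm, rim 110 mm and inner floor 10 mm above the desk. Origin: centre of the base's underside, on the tube's axis, at desk level; z up
- orange_stack (a joint): how far (m) the two orange capsules (discs, 46 mm diameter, 24 mm high together, moving as one) are down their tube. 0: top face 74 mm above the desk; 0.040: home on the floor, top face 34 mm above the desk, no further travel. Starts at 0 to 0.012. A snug seal holds them wherever they are; pushing takes about 9 N, plus 25 N per m/s
- green_stack_top (a point): centre of the top face of the two green capsules, also partway down, in a second, identical fixed tube with a green ring; not to be pushed. That tube's vertical axis runs through this point
There are look-alikes about, which are no part of the job. Of the things that look like the rod, the larger one is meant.

How it is judged:
On the way, in this order (a step that is already met when the one before it is completed fails the run):
1. the rod's foot is inside the mouth of the orange tube (z of rod in the frame of orange_tube below 0.108 m and horizontal distance between rod and orange_tube below 0.015 m), for 0.05 s.
2. the orange capsules are pushed down to the tube's floor (value of joint orange_stack above 0.037 m), for 0.1 s.
At the end, for the whole second after the job is handed in: The orange capsules are within 3 mm of the tube's floor (joint above 0.037), the rod's foot is down in the orange tube (foot less than 60 mm above the desk and within 20 mm of the tube's axis), and the rod is at rest and released. It may lean on the rim (value of joint orange_stack above 0.037 m and z of rod in the frame of orange_tube below 0.06 m and horizontal distance between rod and orange_tube below 0.02 m and linear speed of rod below 0.02 m/s); the robot touches nothing.
It fails at once if the green capsules are moved by more than 6 mm (distance of green_stack_top from where it was at the start of the episode above 0.006 m).
It also fails if it takes over 38 s, if anything falls off the work surface, if the arm or the gripper's body presses on something with over 40 N, if the wrist force passes 120 N, or if a joint passes its speed limit or range.

ROBOT

A 7-joint arm with a two-finger parallel gripper is mounted at the origin on the work surface. World frame = base frame: x ahead of the robot, y to its left, z up, the work surface at z = 0. Lengths are in m, angles in rad, forces in N, time in s.
With the tool pointing down it reaches from about 0.425 to 0.875 m from the base axis. Payload 8.4 kg.
Tool frame: the origin (TCP) lies between the finger pads; the fingertips stand manip.tips_ahead ahead of it and the grasp point (between the pads) lies 3 mm ahead of it (manip.tips_ahead is the distance from the TCP to the fingertips, in m); z points along the fingers, y is the line along which they close (so a half turn about z gives the same grasp; the last joint's range is limited). The gripper opens to 87 mm and grips with 3 to 60 N. Pads are 19 mm wide; open, the fingers measure 117 mm over their backs; the gripper's body (75 mm by 190 mm) begins 51 mm behind the grasp point.
Start: joints at [-1.434, 0.333, 0.04, 1.465, -0.013, 1.343, -0.059], TCP at [0.152, 0.632, 0.245] pointing down, gripper open.
Joint ranges: [-2.58, 2.58], [-0.38, 2.09], [-1.3, 1.39], [0.25, 2.4], [-1.5, 4.64], [0.08, 2.09], [-2.65, 2.65]. Speed limits (rad/s): [2.22, 2.22, 2.79, 2.79, 3.14, 3.14, 3.14].

INTERFACE

Orientations are given as a unit quaternion [w, x, y, z].
In Python, from rig import manip gives the robot as it stands.
- The arm moves only by the tool apply_moves, never from a script. Its argument "targets" is a list of rows, each an object of numbers: "x", "y", "z": the shift along the tool's x, y, z in cm; "yaw": the turn about the tool's z in degrees. In form: [{"x": .., "y": .., "z": .., "yaw": ..}, ...]. A call has 1 to 20 rows; each row shifts and turns the commanded pose from where the row before left it, along the tool's axes as they then stand; what a row does not reach is not made up. A row lasts 1/10 s, in which the tool goes at most 50 mm and 8.59 degrees, less where a joint would pass 70% of its speed; a pose out of reach is approached as far as the arm can. A call with a gripper value outside its range is refused whole. "grip" is the opening in per cent of the stroke, from 0 (shut) to 100 (fully open), set as the call begins (left out, the last holds). The fingers move at their own pace and stop on an object; the grip force is fixed at half the most. Time passes only in rows, so rows that do not move let the fingers close. It gives the time, the measured TCP pose, the force, the opening and the grip force at its end, in the units of the state.
- manip.get_obs(): the state, without advancing time (a new reading comes with each control period).
- manip.snapshot(name): name is "scene" or "side" or "wrist"; returns a dict with "image" (480x640x3 uint8, blue, green, red), "fx", "fy", "cx", "cy" (pixels), "cam_to_world" (4x4, takes a point from camera to world coordinates); the wrist camera has in their place "T_tool_cam" (4x4, takes a point from camera to tool coordinates, whose origin is the TCP and whose axes are the flange's). Camera axes: x right, y down, z forward; pixel columns grow to the right and rows downward; lengths in m; the calibration is good to about 2 mm. A picture is of the moment at which its call begins: read the wrist's pose just before it. There is no depth.
- manip.sign_off(): hands the job in; it is judged then, once.
Trained networks look in a picture, given as the dict that the camera call returned (one of the last four; its "shot" number tells which), for a name from the list of things; names that differ only in an ending like _2 or _b are one class to them, and where a whole thing is asked for, a point or a joint stands for the part that bears it (a point fixed in the world has none). Each returns a list of dicts, best first, with "score" (0 to 1); they miss things now and then, are a little off and sometimes report something else, mostly with a low value. They report only what shows in the picture. A call takes as long as a camera call. They do not tell look-alikes from the thing itself.
- manip.cut_out(label, picture): "region" (480x640 bool, what is visible of it) and "rect" ([left, top, right, bottom] in pixels, round what is visible of it).
- manip.spot_point(label, picture): "centre" ([column, row] in pixels: a listed point, or the origin of a listed thing).
The state is a dict: "t": time; "joints": joint angles; "qvel": joint speeds; "joint_efforts": joint torques, N m; "tool_pos": TCP position; "tcp_rot": TCP orientation; "contact_force": force on the tool from outside, world axes, zero at the start; "wrist_torque": the same for the moment, N m; "gripper_width": finger opening in m; "finger_force": force on a finger pad.
Only numpy, scipy, OpenCV 4.12 (cv2) and the standard library are available. Lean on these libraries where they do the work, as an engineer would, in place of code of your own. Each camera call takes 0.05 s, during which the arm holds its last target. There are 200 camera calls.

## Working session

There is one attempt and no reset: what is moved stays moved. The work goes in short steps, Python scripts to look and compute and a tool call to move; the robot and the scene stay as the last step left them, time stands still between calls to the robot, and variables do not carry over. Pictures are saved under pics/ and viewed, at most 10 in all, crops included, and the job is handed in when it is done.

Besides the shell and the picture viewer there is one more tool, called after "Call:" in YAML: its name, and indented under it one key for each argument. apply_moves: Moves the arm, as the interface text tells. Its arguments: {"type":"object","properties":{"targets":{"type":"array","items":{"type":"object","properties":{"x":{"type":"number"},"y":{"type":"number"},"z":{"type":"number"},"yaw":{"type":"number"}}}},"grip":{"type":"number"}},"required":["targets"]}

```bash
mkdir -p pics; ls; cat > h.py <<'E'
from rig import manip
import numpy as np, cv2
from scipy.spatial.transform import Rotation as R
def cam(p, st=None):
    if "cam_to_world" in p: return np.array(p["cam_to_world"])
    q=st["tcp_rot"]; T=np.eye(4); T[:3,:3]=R.from_quat([q[1],q[2],q[3],q[0]]).as_matrix(); T[:3,3]=st["tool_pos"]
    return T@np.array(p["T_tool_cam"])
def ray(p,T,uv):
    d=T[:3,:3]@np.array([(uv[0]-p["cx"])/p["fx"],(uv[1]-p["cy"])/p["fy"],1]); return T[:3,3],d
def at_z(p,T,uv,z):
    o,d=ray(p,T,uv); return o+d*(z-o[2])/d[2]
def proj(p,T,X):
    c=np.linalg.inv(T)@np.append(X,1); return [p["fx"]*c[0]/c[2]+p["cx"],p["fy"]*c[1]/c[2]+p["cy"]]
E
python3 - <<'E'
from h import *
np.set_printoptions(precision=3,suppress=True)
st=manip.get_obs();print(st["t"],st["tool_pos"],st["tcp_rot"],manip.tips_ahead)
ims=[]
for n in ["scene","side"]:
    p=manip.snapshot(n);T=cam(p);cv2.imwrite(f"pics/{n}0.png",p["image"])
    print(n,T[:3,3])
    for l in ["rod","orange_tube","orange_stack","green_stack_top"]:
        for d in manip.spot_point(l,p)[:4]:
            print(l,"pt",round(d["score"],2),np.array(d["centre"]),at_z(p,T,d["centre"],{"rod":.006,"orange_tube":0,"orange_stack":0,"green_stack_top":.07}[l]))
        if l!="green_stack_top":
          for d in manip.cut_out(l,p)[:4]: print(l,"rect",round(d["score"],2),d["rect"])
E
```

```text
pics
0.0 [0.152 0.632 0.244] [-0.     0.118  0.993 -0.001] 0.022
scene [ 1.118 -0.253  0.731]
rod pt 0.95 [377.  248.5] [0.518 0.158 0.006]
rod pt 0.89 [342.4 274.9] [0.557 0.06  0.006]
rod rect 0.93 [340.9, 229.5, 355.7, 276.9]
rod rect 0.68 [374.7, 184.5, 399.7, 247.4]
orange_tube pt 0.62 [171.3 296.9] [ 0.482 -0.26   0.   ]
orange_tube rect 0.79 [148.2, 245.7, 196.7, 314.7]Traceback (most recent call last):
  File "<stdin>", line 9, in <module>
ValueError: it knows: green_stack_top, orange_tube, rod
```

```bash
python3 - <<'E'
from h import *
np.set_printoptions(precision=3,suppress=True)
for n in ["scene","side"]:
    p=manip.snapshot(n);T=cam(p);cv2.imwrite(f"pics/{n}0.png",p["image"])
    print(n,T[:3,3])
    for l in ["rod","orange_tube","green_stack_top"]:
        for d in manip.spot_point(l,p)[:4]:
            print(l,"pt",round(d["score"],2),np.array(d["centre"]),at_z(p,T,d["centre"],{"rod":.006,"orange_tube":0,"green_stack_top":.07}[l]))
        if l!="green_stack_top":
          for d in manip.cut_out(l,p)[:4]:
            r=d["rect"]; print(l,"rect",round(d["score"],2),r,"top",at_z(p,T,[(r[0]+r[2])/2,r[1]],.16 if l=="rod" else .11))
E
```

```text
scene [ 1.118 -0.253  0.731]
rod pt 0.72 [379.1 248.9] [0.521 0.161 0.006]
rod pt 0.62 [341.8 272.8] [0.552 0.061 0.006]
rod rect 0.75 [340.1, 226.5, 356.4, 278.0] top [0.581 0.05  0.16 ]
rod rect 0.6 [373.9, 183.3, 396.7, 250.1] top [0.5   0.166 0.16 ]
orange_tube pt 0.61 [174.1 295.8] [ 0.481 -0.255  0.   ]
orange_tube rect 0.92 [148.1, 245.3, 197.4, 313.7] top [ 0.463 -0.233  0.11 ]
side [0.265 0.569 0.558]
rod pt 0.74 [312.3 273.7] [0.547 0.065 0.006]
rod pt 0.72 [297.7 316.7] [0.518 0.166 0.006]
rod rect 0.88 [304.1, 219.1, 316.8, 277.9] top [0.529 0.101 0.16 ]
rod rect 0.74 [285.4, 235.3, 305.8, 312.8] top [0.529 0.146 0.16 ]
orange_tube pt 0.87 [407.4 201.4] [ 0.474 -0.251  0.   ]
orange_tube rect 0.64 [387.2, 153.3, 427.9, 210.1] top [ 0.493 -0.266  0.11 ]
```

View pics/scene0.png

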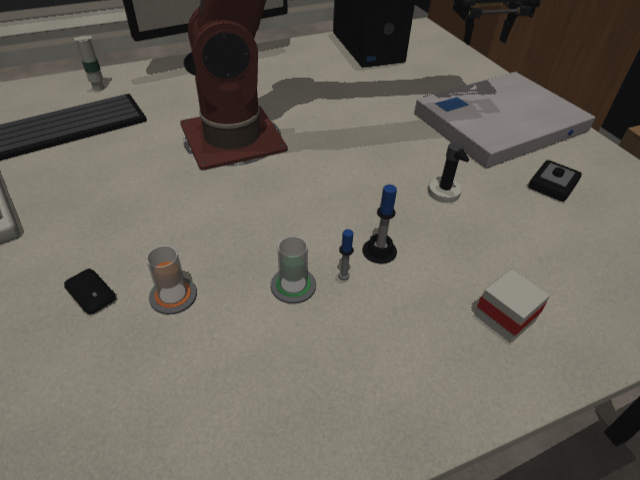

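View pics/side0.png

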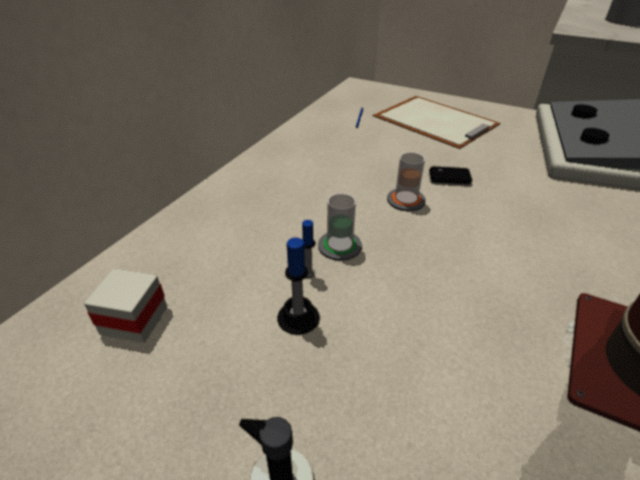

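The larger rod stands in the black holder (scene 379,249; side 297,317), at about (0.519, 0.162). The small look-alike is at about (0.553, 0.062). The orange tube is at about (0.478, -0.253), scene 173,296, with the green tube between them at scene 293,285. I'll move above the rod.

Call:
apply_moves:
  targets:
    - {"z": -2.5}
    - {"z": -2.5}
    - {"x": -3.1,"y": -2.5}
    - {"x": -3.1,"y": -2.5}
    - {"x": -3.1,"y": -2.5}
    - {"x": -3.1,"y": -2.5}
    - {"x": -3.1,"y": -2.5}
    - {"x": -3.1,"y": -2.5}
    - {"x": -3.1,"y": -2.5}
    - {"x": -3.1,"y": -2.5}
    - {"x": -3.1,"y": -2.5}
    - {"x": -3.1,"y": -2.5}
    - {"x": -3.1,"y": -2.5}
    - {"x": -3.1,"y": -2.5}
    - {"x": -3.1,"y": -2.5}
    - {"x": -3.1,"y": -2.5}
    - {"x": -3.1,"y": -2.5}
  grip: 100

```text
validation failed for argument at $.ta...
```

Call:
apply_moves:
  targets:
    - {"yaw": 8.5}
    - {"yaw": 8.5}
    - {"yaw": 8.5}
    - {"yaw": 8.5}
    - {"yaw": 8.5}
    - {"yaw": 8.5}
    - {"yaw": 8.5}
    - {}

```text
validation failed for argument at $.ta...
```

```bash
cat > w.py <<'E'
from h import *
import sys
np.set_printoptions(precision=4,suppress=True)
st=manip.get_obs();p=manip.snapshot("wrist");T=cam(p,st)
print(st["t"],st["tool_pos"],st["joints"],T[:3,3]); print(T[:3,:3])
cv2.imwrite(f"pics/{sys.argv[1]}.png",p["image"])
for l in ["rod","orange_tube","green_stack_top"]:
    for d in manip.spot_point(l,p)[:4]:
        print(l,"pt",round(d["score"],2),np.array(d["centre"]),at_z(p,T,d["centre"],{"rod":.006,"orange_tube":0,"green_stack_top":.07}[l]))
    if l!="green_stack_top":
        for d in manip.cut_out(l,p)[:4]: print(l,"rect",round(d["score"],2),d["rect"])
E
python3 w.py w1
```

```text
0.85 [0.1519 0.632  0.2446] [-1.4342  0.3332  0.0399  1.4654 -0.0134  1.3433 -0.0585] [0.0746 0.65   0.3852]
[[ 0.2343  0.9303  0.2823]
 [ 0.9722 -0.2246 -0.0671]
 [ 0.001   0.2901 -0.957 ]]
```

View pics/w1.png

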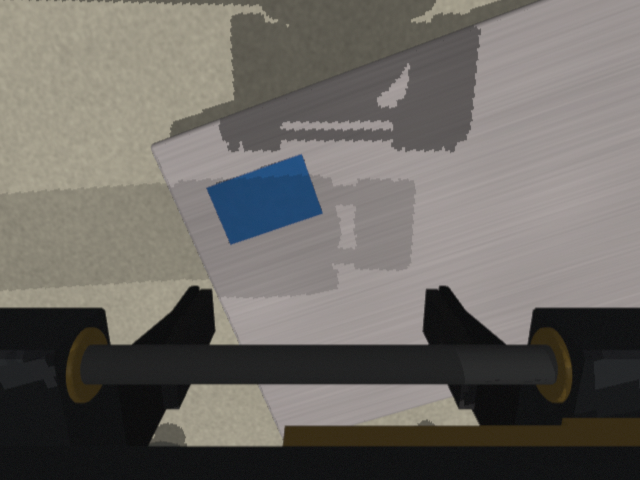

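The moves were refused, so this picture only shows the grey box below the start pose. I'll give all four fields in every row.

Call:
apply_moves:
  targets:
    - {"x": 0,"y": 0,"z": -2.5,"yaw": 0}
    - {"x": 0,"y": 0,"z": -2.5,"yaw": 0}
    - {"x": -3.1,"y": -2.5,"z": 0,"yaw": 0}
    - {"x": -3.1,"y": -2.5,"z": 0,"yaw": 0}
    - {"x": -3.1,"y": -2.5,"z": 0,"yaw": 0}
    - {"x": -3.1,"y": -2.5,"z": 0,"yaw": 0}
    - {"x": -3.1,"y": -2.5,"z": 0,"yaw": 0}
    - {"x": -3.1,"y": -2.5,"z": 0,"yaw": 0}
    - {"x": -3.1,"y": -2.5,"z": 0,"yaw": 0}
    - {"x": -3.1,"y": -2.5,"z": 0,"yaw": 0}
    - {"x": -3.1,"y": -2.5,"z": 0,"yaw": 0}
    - {"x": -3.1,"y": -2.5,"z": 0,"yaw": 0}
    - {"x": -3.1,"y": -2.5,"z": 0,"yaw": 0}
    - {"x": -3.1,"y": -2.5,"z": 0,"yaw": 0}
    - {"x": -3.1,"y": -2.5,"z": 0,"yaw": 0}
    - {"x": -3.1,"y": -2.5,"z": 0,"yaw": 0}
    - {"x": -3.1,"y": -2.5,"z": 0,"yaw": 0}
  grip: 100

```text
t: 2.85
tool_pos: [0.5171, 0.1573, 0.2949]
tcp_rot: [0.0, 0.118, 0.993, 0.0]
contact_force: [0.3, -0.1, -0.7]
gripper_width: 0.0871
finger_force: 0.0
```

Call:
apply_moves:
  targets:
    - {"x": 0,"y": 0,"z": 0,"yaw": 8.5}
    - {"x": 0,"y": 0,"z": 0,"yaw": 8.5}
    - {"x": 0,"y": 0,"z": 0,"yaw": 8.5}
    - {"x": 0,"y": 0,"z": 0,"yaw": 8.5}
    - {"x": 0,"y": 0,"z": 0,"yaw": 8.5}
    - {"x": 0,"y": 0,"z": 0,"yaw": 8.5}
    - {"x": 0,"y": 0,"z": 0,"yaw": 8.5}
    - {"x": 0,"y": 0,"z": 0,"yaw": 0}

```text
t: 3.65
tool_pos: [0.5164, 0.1588, 0.2947]
tcp_rot: [0.0, 0.596, 0.803, 0.0]
contact_force: [-0.3, -0.3, 0.6]
gripper_width: 0.0869
finger_force: 0.0
```

```bash
python3 w.py w2
```

```text
3.65 [0.5164 0.1588 0.2947] [-0.8897  0.0802  0.5468  1.6803 -0.0424  1.3928 -0.0427] [0.4937 0.2347 0.4353]
[[ 0.9573  0.2768  0.0837]
 [ 0.2892 -0.9163 -0.2772]
 [-0.0001  0.2896 -0.9572]]
rod pt 0.95 [323.4 188.1] [0.5205 0.1628 0.006 ]
rod rect 0.69 [314.9, 277.7, 348.1, 347.2]
rod rect 0.68 [300.4, 177.1, 351.2, 248.5]
green_stack_top pt 0.47 [288.6 393.3] [ 0.5435 -0.033   0.07  ]
```

View pics/w2.png

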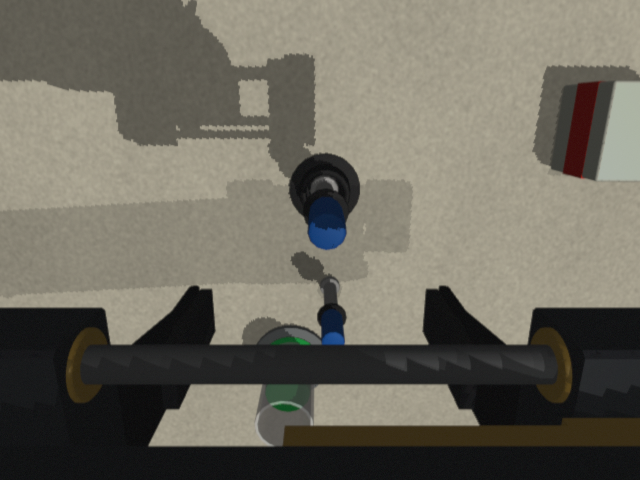

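The wrist view shows the big rod with its holder ring at (324,190) and its top disc at about (327,233). The small rod is at (330,310) and the green tube at (287,400).

```bash
python3 - <<'E'
from h import *
np.set_printoptions(precision=4,suppress=True)
st=manip.get_obs();p=manip.snapshot("wrist");T=cam(p,st);im=p["image"].astype(int)
for d in manip.cut_out("rod",p): 
    m=d["region"]; b=m&(im[...,0]>im[...,2]+60)
    print(d["rect"]); 
    bright=(b&(im.sum(2)>im[b].sum(1).mean())).astype(np.uint8)
    c=max(cv2.findContours(bright,0,2)[0],key=cv2.contourArea); e=cv2.fitEllipse(c); print(e, at_z(p,T,e[0],.16))
print("holder",at_z(p,T,(324.5,188),.028), p["fx"])
Rm=T  # tool axes
q=st["tcp_rot"];M=R.from_quat([q[1],q[2],q[3],q[0]]).as_matrix();print(M,st["tool_pos"])
E
```

```text
[316.8, 275.9, 350.1, 345.2]
((334.1352844238281, 338.9492492675781), (10.78283405303955, 17.563135147094727), 104.90770721435547) [0.5505 0.0866 0.16  ]
[302.9, 175.8, 349.7, 248.5]
((332.04376220703125, 236.08702087402344), (18.550994873046875, 24.233850479125977), 102.98582458496094) [0.5258 0.1594 0.16  ]
holder [0.5201 0.1668 0.028 ] 431.32300785257706
[[-0.2942  0.9557  0.    ]
 [ 0.9557  0.2942  0.    ]
 [ 0.      0.0001 -1.    ]] [0.5164 0.1587 0.2946]
```

Call:
apply_moves:
  targets:
    - {"x": 0.2,"y": 0.5,"z": 0,"yaw": 0}
    - {"x": 0,"y": 0,"z": 3,"yaw": 0}
    - {"x": 0,"y": 0,"z": 3,"yaw": 0}
    - {"x": 0,"y": 0,"z": 3,"yaw": 0}
    - {"x": 0,"y": 0,"z": 3,"yaw": 0}
    - {"x": 0,"y": 0,"z": 2,"yaw": 0}
    - {"x": 0,"y": 0,"z": 1.2,"yaw": 0}
    - {"x": 0,"y": 0,"z": 0,"yaw": 0}

```text
t: 4.85
tool_pos: [0.52, 0.1619, 0.1412]
tcp_rot: [-0.0, 0.595, 0.804, -0.001]
contact_force: [0.0, -0.1, 0.7]
gripper_width: 0.0869
finger_force: 0.0
```

Call:
apply_moves:
  targets:
    - {"x": 0,"y": 0,"z": 0,"yaw": 0}
    - {"x": 0,"y": 0,"z": 0,"yaw": 0}
    - {"x": 0,"y": 0,"z": 0,"yaw": 0}
    - {"x": 0,"y": 0,"z": 0,"yaw": 0}
    - {"x": 0,"y": 0,"z": 0,"yaw": 0}
    - {"x": 0,"y": 0,"z": 0,"yaw": 0}
    - {"x": 0,"y": 0,"z": 0,"yaw": 0}
    - {"x": 0,"y": 0,"z": 0,"yaw": 0}
  grip: 0

```text
t: 5.65
tool_pos: [0.5205, 0.1621, 0.1425]
tcp_rot: [0.0, 0.595, 0.804, -0.0]
contact_force: [-0.4, -0.5, -0.2]
gripper_width: 0.031
finger_force: 0.0
```

Call:
apply_moves:
  targets:
    - {"x": 0,"y": 0,"z": 0,"yaw": 0}
    - {"x": 0,"y": 0,"z": 0,"yaw": 0}
    - {"x": 0,"y": 0,"z": 0,"yaw": 0}

```text
t: 5.95
tool_pos: [0.5206, 0.1621, 0.1425]
tcp_rot: [0.0, 0.595, 0.804, -0.0]
contact_force: [-0.1, -0.7, 0.1]
gripper_width: 0.0252
finger_force: 30.0
```

Call:
apply_moves:
  targets:
    - {"x": 0,"y": 0,"z": -1,"yaw": 0}
    - {"x": 0,"y": 0,"z": -2,"yaw": 0}
    - {"x": 0,"y": 0,"z": -3,"yaw": 0}
    - {"x": 0,"y": 0,"z": -3,"yaw": 0}
    - {"x": 0,"y": 0,"z": -3,"yaw": 0}
    - {"x": 0,"y": 0,"z": -3,"yaw": 0}
    - {"x": 0,"y": 0,"z": -3,"yaw": 0}
    - {"x": 0,"y": 0,"z": 0,"yaw": 0}

```text
t: 6.75
tool_pos: [0.522, 0.1623, 0.3271]
tcp_rot: [0.001, 0.595, 0.804, 0.003]
contact_force: [0.0, -0.3, -2.1]
gripper_width: 0.0257
finger_force: 30.0
```

Call:
apply_moves:
  targets:
    - {"x": -1.35,"y": -0.37,"z": 0,"yaw": 0}
    - {"x": -2.75,"y": -0.74,"z": 0,"yaw": 0}
    - {"x": -2.75,"y": -0.74,"z": 0,"yaw": 0}
    - {"x": -2.75,"y": -0.74,"z": 0,"yaw": 0}
    - {"x": -2.75,"y": -0.74,"z": 0,"yaw": 0}
    - {"x": -2.75,"y": -0.74,"z": 0,"yaw": 0}
    - {"x": -2.75,"y": -0.74,"z": 0,"yaw": 0}
    - {"x": -2.75,"y": -0.74,"z": 0,"yaw": 0}
    - {"x": -2.75,"y": -0.74,"z": 0,"yaw": 0}
    - {"x": -2.75,"y": -0.74,"z": 0,"yaw": 0}
    - {"x": -2.75,"y": -0.74,"z": 0,"yaw": 0}
    - {"x": -2.75,"y": -0.74,"z": 0,"yaw": 0}
    - {"x": -2.75,"y": -0.74,"z": 0,"yaw": 0}
    - {"x": -2.75,"y": -0.74,"z": 0,"yaw": 0}
    - {"x": -1.35,"y": -0.37,"z": 0,"yaw": 0}
    - {"x": 0,"y": 0,"z": 0,"yaw": 0}
    - {"x": 0,"y": 0,"z": 0,"yaw": 0}

```text
t: 8.45
tool_pos: [0.5328, -0.2361, 0.3215]
tcp_rot: [-0.001, 0.595, 0.803, -0.0]
contact_force: [1.1, 0.7, -2.6]
gripper_width: 0.0254
finger_force: 30.0
```

```bash
python3 w.py w3
```

```text
8.45 [ 0.5328 -0.2361  0.3215] [-0.4013  0.2143  0.8868  1.5461 -0.1661  1.4624  0.7878] [ 0.5104 -0.1602  0.4621]
[[ 0.957   0.2785  0.0819]
 [ 0.2902 -0.9161 -0.2768]
 [-0.0021  0.2886 -0.9574]]
rod pt 0.89 [317.6 232. ] [ 0.5462 -0.2849  0.006 ]
rod rect 0.67 [278.6, 215.4, 358.7, 403.2]
orange_tube pt 0.72 [270.8 190.5] [ 0.4846 -0.2566  0.    ]
orange_tube rect 0.77 [220.3, 146.1, 308.4, 242.3]
```

View pics/w3.png

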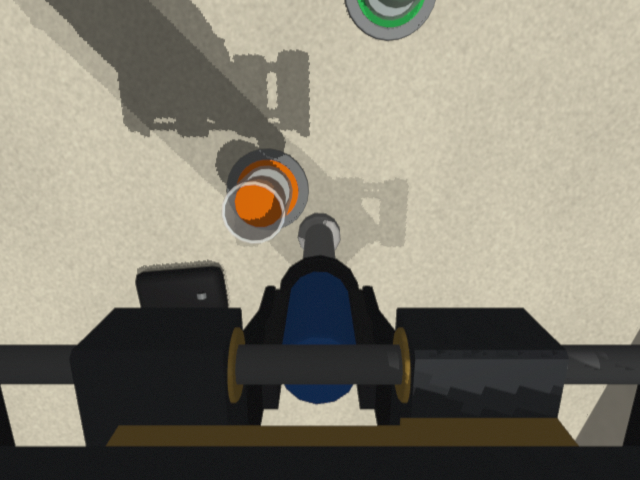

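The wrist view shows the orange rim centre at about (254,212), the base disc at about (267,188) and the held rod's foot at (319,232).

```bash
python3 - <<'E'
from h import *
np.set_printoptions(precision=4,suppress=True)
st=manip.get_obs();p=manip.snapshot("wrist");T=cam(p,st)
print(st["tool_pos"]);
for d in manip.spot_point("orange_tube",p): print(d["score"],d["centre"],at_z(p,T,d["centre"],0))
im=p["image"].astype(int)
print("rim",at_z(p,T,(254.5,212),.11),"base",at_z(p,T,(267.5,188.5),.006),"foot",at_z(p,T,(318.5,232),.188))
q=st["tcp_rot"];M=R.from_quat([q[1],q[2],q[3],q[0]]).as_matrix()
f=at_z(p,T,(318.5,232),.188);t=(at_z(p,T,(254.5,212),.11)+at_z(p,T,(267.5,188.5),.006))/2
print("delta tool cm",100*M.T@(t-f))
for n in("scene","side"):
    p=manip.snapshot(n);T=cam(p)
    for l in("rod","orange_tube"):
        for d in manip.spot_point(l,p): print(n,l,round(d["score"],2),d["centre"],at_z(p,T,d["centre"],.187 if l=="rod" else 0))
E
```

```text
[ 0.534  -0.2351  0.3225]
0.71 [267.5, 187.0] [ 0.482  -0.2532  0.    ]
rim [ 0.484  -0.2545  0.11  ] base [ 0.4828 -0.2536  0.006 ] foot [ 0.534  -0.2342  0.188 ]
delta tool cm [-0.415  -5.4188 12.999 ]
scene rod 0.65 [345.6, 272.2] [ 0.6942 -0.0115  0.187 ]
scene rod 0.57 [172.8, 240.9] [ 0.5342 -0.2335  0.187 ]
scene orange_tube 0.71 [173.9, 297.5] [ 0.4849 -0.2557  0.    ]
side rod 0.92 [395.4, 123.4] [ 0.5175 -0.2307  0.187 ]
side rod 0.56 [309.1, 274.1] [0.4574 0.2325 0.187 ]
side orange_tube 0.61 [406.8, 198.5] [ 0.4788 -0.2619  0.    ]
```

Call:
apply_moves:
  targets:
    - {"x": -0.1,"y": -1.4,"z": 0,"yaw": 0}
    - {"x": -0.1,"y": -2,"z": 0,"yaw": 0}
    - {"x": -0.2,"y": -2,"z": 0,"yaw": 0}
    - {"x": 0,"y": 0,"z": 2,"yaw": 0}
    - {"x": 0,"y": 0,"z": 2,"yaw": 0}
    - {"x": 0,"y": 0,"z": 1.5,"yaw": 0}
    - {"x": 0,"y": 0,"z": 0,"yaw": 0}
    - {"x": 0,"y": 0,"z": 0,"yaw": 0}

```text
t: 9.95
tool_pos: [0.4832, -0.2558, 0.2679]
tcp_rot: [-0.0, 0.595, 0.804, -0.0]
contact_force: [0.7, 0.5, -2.5]
gripper_width: 0.0253
finger_force: 30.0
```

```bash
python3 w.py w4; python3 - <<'E'
import cv2
from h import *
p=manip.snapshot("scene");a=cv2.resize(p["image"][200:320,110:240],(400,369),interpolation=2)
q=manip.snapshot("side");b=cv2.resize(q["image"][80:220,340:480],(369,369),interpolation=2)
w=cv2.imread("pics/w4.png")[100:330,180:430]; w=cv2.resize(w,(250,230))
o=np.zeros((600,800,3),np.uint8);o[:369,:400]=a;o[:369,400:769]=b;o[370:600,:250]=w;cv2.imwrite("pics/c4.png",o)
E
```

```text
9.95 [ 0.4832 -0.2558  0.2679] [-0.4094  0.1328  0.9042  1.7191 -0.1067  1.3414  0.8111] [ 0.4604 -0.1798  0.4085]
[[ 0.9566  0.2789  0.084 ]
 [ 0.2913 -0.9155 -0.2774]
 [-0.0005  0.2899 -0.9571]]
rod pt 0.67 [317.1 233.2] [ 0.4927 -0.2914  0.006 ]
orange_tube pt 0.96 [319.2 194.6] [ 0.4839 -0.2556  0.    ]
orange_tube rect 0.59 [269.0, 145.1, 363.9, 256.0]
```

View pics/c4.png

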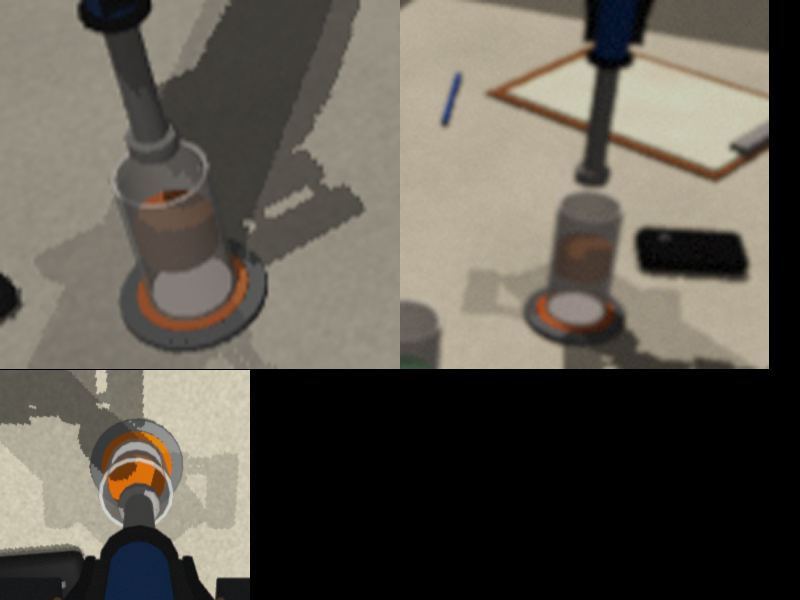

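The foot sits centred over the orange rim in all three views. I'll lower it into the mouth, then push slowly.

Call:
apply_moves:
  targets:
    - {"x": 0,"y": 0,"z": 1,"yaw": 0}
    - {"x": 0,"y": 0,"z": 1,"yaw": 0}
    - {"x": 0,"y": 0,"z": 1,"yaw": 0}
    - {"x": 0,"y": 0,"z": 1,"yaw": 0}
    - {"x": 0,"y": 0,"z": 0.6,"yaw": 0}
    - {"x": 0,"y": 0,"z": 0,"yaw": 0}

```text
t: 10.95
tool_pos: [0.4828, -0.2553, 0.2204]
tcp_rot: [-0.001, 0.595, 0.804, -0.0]
contact_force: [-0.3, -0.5, -2.2]
gripper_width: 0.0253
finger_force: 30.0
```

Call:
apply_moves:
  targets:
    - {"x": 0,"y": 0,"z": 0.4,"yaw": 0}
    - {"x": 0,"y": 0,"z": 0.4,"yaw": 0}
    - {"x": 0,"y": 0,"z": 0.4,"yaw": 0}
    - {"x": 0,"y": 0,"z": 0.4,"yaw": 0}
    - {"x": 0,"y": 0,"z": 0.4,"yaw": 0}
    - {"x": 0,"y": 0,"z": 0.4,"yaw": 0}
    - {"x": 0,"y": 0,"z": 0.4,"yaw": 0}
    - {"x": 0,"y": 0,"z": 0.4,"yaw": 0}
    - {"x": 0,"y": 0,"z": 0.4,"yaw": 0}
    - {"x": 0,"y": 0,"z": 0.4,"yaw": 0}

```text
t: 11.95
tool_pos: [0.4838, -0.2558, 0.1822]
tcp_rot: [0.0, 0.595, 0.804, 0.0]
contact_force: [-1.4, -0.1, 6.5]
gripper_width: 0.0254
finger_force: 30.0
```

Call:
apply_moves:
  targets:
    - {"x": 0,"y": 0,"z": 0.3,"yaw": 0}
    - {"x": 0,"y": 0,"z": 0.3,"yaw": 0}
    - {"x": 0,"y": 0,"z": 0.2,"yaw": 0}
    - {"x": 0,"y": 0,"z": 0.1,"yaw": 0}
    - {"x": 0,"y": 0,"z": 0.1,"yaw": 0}

```text
t: 12.45
tool_pos: [0.4837, -0.2558, 0.1723]
tcp_rot: [0.0, 0.595, 0.804, 0.0]
contact_force: [-0.7, 1.1, 6.4]
gripper_width: 0.0253
finger_force: 30.0
```

Call:
apply_moves:
  targets:
    - {"x": 0,"y": 0,"z": 0.1,"yaw": 0}
    - {"x": 0,"y": 0,"z": 0.1,"yaw": 0}

```text
t: 12.65
tool_pos: [0.4838, -0.2558, 0.1704]
tcp_rot: [0.001, 0.595, 0.804, 0.0]
contact_force: [-1.9, 1.0, 15.2]
gripper_width: 0.0255
finger_force: 30.0
```

Call:
apply_moves:
  targets:
    - {"x": 0,"y": 0,"z": 0.1,"yaw": 0}

```text
t: 12.75
tool_pos: [0.4842, -0.2562, 0.1703]
tcp_rot: [0.001, 0.595, 0.804, 0.0]
contact_force: [-4.6, 1.6, 22.4]
gripper_width: 0.0249
finger_force: 30.0
```

The force has risen to 22 N with no travel, and the height matches the floor. I'll ease off, release and retreat.

Call:
apply_moves:
  targets:
    - {"x": 0,"y": 0,"z": -0.2,"yaw": 0}
    - {"x": 0,"y": 0,"z": 0,"yaw": 0}

```text
t: 12.95
tool_pos: [0.4835, -0.2555, 0.1707]
tcp_rot: [0.0, 0.595, 0.804, 0.0]
contact_force: [0.2, -0.0, -2.6]
gripper_width: 0.0251
finger_force: 30.0
```

Call:
apply_moves:
  targets:
    - {"x": 0,"y": 0,"z": 0,"yaw": 0}
    - {"x": 0,"y": 0,"z": 0,"yaw": 0}
    - {"x": 0,"y": 0,"z": 0,"yaw": 0}
    - {"x": 0,"y": 0,"z": 0,"yaw": 0}
    - {"x": 0,"y": 0,"z": 0,"yaw": 0}
    - {"x": 0,"y": 0,"z": 0,"yaw": 0}
    - {"x": 0,"y": 0,"z": 0,"yaw": 0}
    - {"x": 0,"y": 0,"z": 0,"yaw": 0}
  grip: 100

```text
t: 13.75
tool_pos: [0.4834, -0.2555, 0.1706]
tcp_rot: [0.0, 0.595, 0.804, -0.0]
contact_force: [0.0, -0.2, -0.2]
gripper_width: 0.0809
finger_force: 0.0
```

Call:
apply_moves:
  targets:
    - {"x": 0,"y": 0,"z": -1,"yaw": 0}
    - {"x": 0,"y": 0,"z": -2,"yaw": 0}
    - {"x": 0,"y": 0,"z": -2,"yaw": 0}
    - {"x": 0,"y": 0,"z": -2,"yaw": 0}
    - {"x": 0,"y": 0,"z": -2,"yaw": 0}
    - {"x": 0,"y": 0,"z": -2,"yaw": 0}
    - {"x": 0,"y": 0,"z": 0,"yaw": 0}
    - {"x": 0,"y": 0,"z": 0,"yaw": 0}

```text
t: 14.55
tool_pos: [0.4835, -0.2556, 0.281]
tcp_rot: [0.0, 0.595, 0.804, 0.0]
contact_force: [0.2, 0.6, 0.4]
gripper_width: 0.0866
finger_force: 0.0
```

```bash
python3 - <<'E'
from h import *
p=manip.snapshot("scene");a=cv2.resize(p["image"][200:320,110:240],(400,369),interpolation=2)
q=manip.snapshot("side");b=cv2.resize(q["image"][80:220,340:480],(369,369),interpolation=2)
w=manip.snapshot("wrist");c=cv2.resize(w["image"],(306,230))
o=np.zeros((600,800,3),np.uint8);o[:369,:400]=a;o[:369,400:769]=b;o[370:600,:306]=c;cv2.imwrite("pics/c5.png",o)
T=cam(p)
for X in([.4835,-.255,.034],[.4835,-.255,.010],[.4835,-.255,.194]): u=proj(p,T,X); print((u[0]-110)*400/130,(u[1]-200)*369/120)
E
```

```text
186.88196854777456 261.95459843301984
194.28470189255162 287.5007648898912
129.3587775681792 63.44724399320001
```

View pics/c5.png

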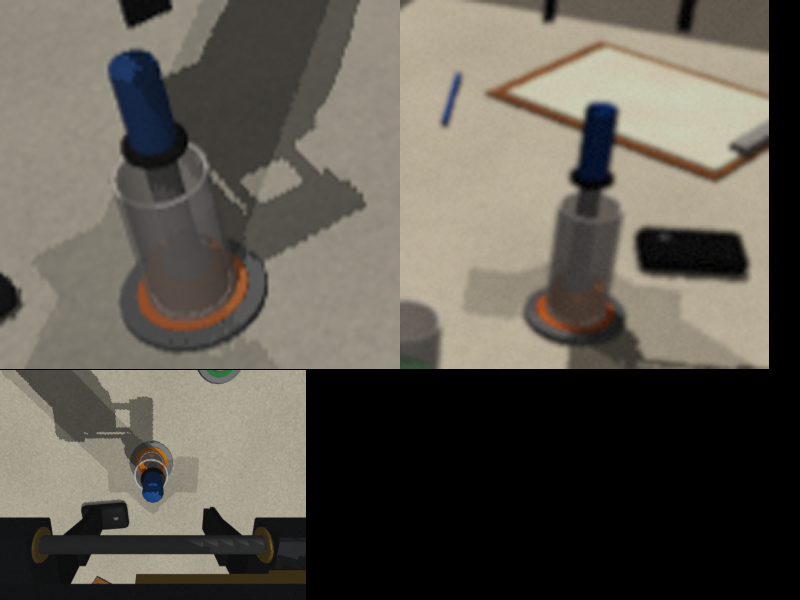

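The rod stands upright in the tube with its top at the predicted height, and the capsules are on the floor. The gripper is clear.

```bash
python3 -c "
from rig import manip
print(manip.sign_off())"
```

```text
the job is handed in; nothing more can be done
None
```

I pushed the orange capsules down until they stopped at floor height, left the rod standing released in their tube, never touched the green tube, and handed the job in at about 15 s; the hand-in gave no verdict.

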